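# Shake the plunger out of the slotted returns box

### The arm

A 6-joint arm with a two-finger parallel gripper is mounted at the origin on the work surface. World frame = base frame: x ahead of the robot, y to its left, z up, the work surface at z = 0. Lengths are in m, angles in degrees, forces in N, time in s.
With the tool pointing down it reaches from about 0.375 to 0.9 m from the base axis. Payload 3.1 kg.
Tool frame: the origin (TCP) lies midway between the tips of the shut fingers; the grasp point (between the pads) lies 19 mm behind it; z points along the fingers, y is the direction in which the jaws open and shut (so a half turn about z gives the same grasp; the last joint's range is limited). The gripper opens to 87 mm and grips with 3 to 60 N. Pads are 19 mm wide; open, the fingers measure 117 mm over their backs; the gripper's body (75 mm by 190 mm) begins 51 mm behind the grasp point.
Start: joints at [58.642, 30.224, 82.088, -0, 67.689, -10.227], TCP at [0.225, 0.583, 0.223] pointing down, gripper open.
Joint ranges: [-176.69, 176.69], [-43.24, 126.21], [12.49, 139.97], [-82, 262], [0, 151.66], [-163.58, 163.58]. Speed limits (degrees/s): [159.86, 159.86, 180, 180, 180, 180].

### API

Orientations are given as a 3x3 rotation matrix whose columns are the frame's x, y, z axes.
In Python, from rig import status, vision, bot, models gives the robot as it stands.
- The arm moves only by the tool send_rows, never from a script. Its argument "moves" is a list of rows, each a list of 7 numbers: the shift along the tool's x, y, z in units of 25 mm (1.0 is 25 mm), then the turn, a rotation vector about the tool's x, y, z in units of 10 degrees (1.0 is 10 degrees), then the closure, from -1 (fully open) to 1 (shut), so that 0 is half open. In form: [[dx, dy, dz, rx, ry, rz, hand], ...]. A call has 1 to 12 rows; each row shifts and turns the commanded pose from where the row before left it, along the tool's axes as they then stand; what a row does not reach is not made up. A row lasts 1/8 s, in which the tool goes at most 62.5 mm and 10.7 degrees, less where a joint would pass 70% of its speed; a pose out of reach is approached as far as the arm can. A call is refused whole if a number of a shift passes 1 or a number of a turn 1, either way. A call with a gripper value outside its range is refused whole. The fingers move at their own pace and stop on an object; the grip force is fixed at half the most. Time passes only in rows, so rows that do not move let the fingers close. It gives the time, the measured TCP pose, the force and the opening at its end, in the units of the state.
- status.read_state(): the state, without advancing time (a new reading comes with each control period).
- vision.capture(name): name is "side" or "top"; returns a dict with "img" (400x640x3 uint8, red, green, blue), "depth" (400x640 float32, m along the optical axis (not along the pixel's ray), 0 where there is no reading), "fx", "fy", "cx", "cy" (pixels), "distortion" ([k1, k2, p1, p2, k3] as OpenCV has them; the pictures are not rectified), "pose" (4x4, takes a point from camera to world coordinates). Camera axes: x right, y up, looking along -z (the intrinsics and any distortion apply to the point x, -y, -z); pixel columns grow to the right and rows downward; lengths in m; the calibration is good to about 2 mm. A picture is of the moment at which its call begins.
- bot.hand_in(): hands the job in, once; it reports no verdict.
Trained networks look in the newest picture that a camera, given by its name, has taken for a name from the list of things; names that differ only in an ending like _2 or _b are one class to them, and where a whole thing is asked for, a point or a joint stands for the part that bears it (a point fixed in the world has none). Each returns a list of dicts, best first, with "confidence" (0 to 1); they miss things now and then, are a little off and sometimes report something else, mostly with a low value. They report only what shows in the picture. A call takes as long as a camera call.
- models.masks_of(camera, name): "mask" (400x640 bool, what is visible of it) and "extent" ([left, top, right, bottom] in pixels, round what is visible of it).
- models.landmark_of(camera, name): "point" ([column, row] in pixels: a listed point, or the origin of a listed thing).
The state is a dict: "time_s": time; "joint_positions": joint angles; "qvel": joint speeds; "tau": joint torques, N m; "position": TCP position; "tcp_rot": TCP orientation; "force": force on the tool from outside, world axes, zero at the start; "moment": the same for the moment, N m; "opening": opening from 0.0 (shut) to 1.0 (fully open).
Only numpy, scipy, OpenCV 4.12 (cv2) and the standard library are available. Lean on these libraries where they do the work, as an engineer would, in place of code of your own. Each camera call takes 0.05 s, during which the arm holds its last target.

### The job

A brass pump plunger has been posted by mistake into the slotted blue returns box on the green mat. Turn the box onto its side on the mat and let go, take hold of it again so that you can hold it slot-down low over the black drip tray, and shake it until the plunger drops through the slot into the tray. Then leave the box upside down (slotted plate flat on the green mat, box near the mat's middle), the plunger lying in the tray, without the gripper ever touching the plunger and without disturbing the injector, the can or the clamp block.

Things in the scene. Friction and masses are not known exactly. Their poses are not given: they have to be found in the camera images.
- box_mid (a point): Centre of the blue returns box, a closed box 90 (x) x 60 (y) x 54 (z) mm, 0.3 kg, walls 4 mm, inside 82 x 52 x 46. It starts standing on the mat, slotted plate (+z face) up; x along the long side, y across the 60 mm width (grip across y). Inside, at the middle of each short end wall, a rounded screw post 17 mm wide stands 6 mm proud over the full height (70 mm between posts).
- box_slot (a point): Middle of the slot, on the outer face of the box's aluminium plate, 27 mm from box_mid along the box's z, same axes. The plate is 4 mm thick; the slot is 70 mm along x and 21 mm along y. The plunger can fall out as soon as the plate faces below level, so turn it down only over the tray.
- plunger_mid (a point): Centre of the brass plunger, a smooth round rod 60 mm long, 14 mm thick, 70 g; x along the rod. It starts inside the box on its floor, along the box's x, off to +y. It slides and rolls freely. Slot-down, it often rests on the plate beside the slot, an end caught beside a screw post; rocking and shaking the box lengthwise and crosswise frees it and it falls through.
- tray: Black open drip tray fixed to the bench, 210 (x) x 190 (y) x 40 (z) mm, walls and floor 5 mm. Origin at the centre of its underside, z up.
- mat: Green mat fixed to the bench, 210 x 210 mm and 4 mm thick. Origin at the centre of its underside, z up. The box starts on it.
- injector_mid (a point): Bystander: a dark steel injector body standing upright on the bench beyond the mat and tray, 32 mm diameter, 105 mm tall, a small grey connector block at its side; point at half height.
- can_mid (a point): Bystander: a white can standing on the bench, 60 mm diameter, 85 mm tall; point at half height.
- clamp_mid (a point): Bystander: an aluminium stepped clamp block, 80 x 45 x 50 mm, lying on the bench; point about half-way up.

How it is judged:
By the outcome, as a careful person would: the job done as asked, in the order asked, and still so for the second after the job is handed in, with the robot touching nothing.
It also fails if it takes over 64 s, if anything falls off the work surface, if the arm or the gripper's body presses on something with over 40 N, if the wrist force passes 120 N, or if a joint passes its speed limit or range.

## Working session

There is one attempt and no reset: what is moved stays moved. The work goes in short steps, Python scripts to look and compute and a tool call to move; the robot and the scene stay as the last step left them, time stands still between calls to the robot, and variables do not carry over. Pictures are saved under pics/ and viewed, and the job is handed in when it is done.

Besides the shell and the picture viewer there is one more tool, called after "Emit:" as a command line: name --pt "numbers of a row" for each row, then --argument value for the rest. send_rows: Moves the arm, as the interface text tells. Its arguments: {"type":"object","properties":{"moves":{"type":"array"}},"required":["moves"]}

```bash
ls; mkdir -p pics; cat > h.py <<'E'
import numpy as np, cv2
from rig import status, vision, bot, models
def cap(n,fn):
    c=vision.capture(n); cv2.imwrite(fn,c["img"][:,:,::-1]); return c
def ray(c,p):
    K=np.array([[c["fx"],0,c["cx"]],[0,c["fy"],c["cy"]],[0,0,1]])
    u=cv2.undistortPoints(np.array([[p]],float),K,np.array(c["distortion"]))[0,0]
    T=np.array(c["pose"]); d=T[:3,:3]@np.array([u[0],-u[1],-1]); return T[:3,3],d
def atz(c,p,z):
    o,d=ray(c,p); return o+d*(z-o[2])/d[2]
def cloud(c):
    h,w=c["depth"].shape
    K=np.array([[c["fx"],0,c["cx"]],[0,c["fy"],c["cy"]],[0,0,1]])
    g=np.stack(np.meshgrid(np.arange(w),np.arange(h)),-1).reshape(-1,1,2).astype(float)
    u=cv2.undistortPoints(g,K,np.array(c["distortion"])).reshape(-1,2); d=c["depth"].reshape(-1,1)
    P=np.hstack([u[:,:1],-u[:,1:],-np.ones_like(d)])*d
    T=np.array(c["pose"]); P=P@T[:3,:3].T+T[:3,3]; P[d[:,0]==0]=np.nan
    return P.reshape(h,w,3)
E
python3 - <<'E'
from h import *
for n in("top","side"):
    c=cap(n,f"pics/{n}0.png"); P=cloud(c); print(n,np.round(c["pose"],3).tolist(),c["fx"],c["distortion"])
    for t in("box_mid","tray","mat","injector_mid","can_mid","clamp_mid"):
        m=models.masks_of(n,t); l=models.landmark_of(n,t)
        if m:
            q=P[m[0]["mask"]]; q=q[~np.isnan(q[:,0])]
            print(t,round(m[0]["confidence"],2),m[0]["extent"],np.round(np.percentile(q,[2,50,98],axis=0),3).tolist() if len(q) else None,end=" ")
        if l: print(l[0]["point"],round(l[0]["confidence"],2))
    for t in ["box_slot"]:
        l=models.landmark_of(n,t); print(t,l[:1])
s=status.read_state(); print(s)
E
```

```text
pics
top [[0.02, 0.988, -0.151, 0.483], [-1.0, 0.023, 0.015, 0.016], [0.019, 0.151, 0.988, 1.151], [0.0, 0.0, 0.0, 1.0]] 373.57965022107436 [-0.03950232  0.          0.          0.          0.        ]
box_mid 0.89 [345.4, 233.0, 383.4, 260.6] [[0.481, -0.201, 0.003], [0.518, -0.156, 0.057], [0.554, -0.109, 0.062]] [363.5, 247.5] 0.66
tray 0.78 [217.8, 197.3, 290.8, 265.6] [[0.453, 0.084, 0.001], [0.553, 0.181, 0.006], [0.654, 0.269, 0.041]] [253.0, 231.7] 0.92
mat 0.96 [324.9, 204.1, 401.6, 285.4] [[0.418, -0.265, -0.0], [0.523, -0.16, 0.004], [0.626, -0.056, 0.009]] [360.8, 244.8] 0.58
[311.2, 159.5] 0.73
can_mid 0.67 [163.0, 210.6, 188.6, 232.4] [[0.546, 0.375, 0.01], [0.572, 0.392, 0.083], [0.601, 0.426, 0.088]] [178.9, 222.3] 0.7
clamp_mid 0.65 [427.6, 241.5, 449.8, 263.8] [[0.468, -0.406, 0.006], [0.503, -0.377, 0.032], [0.546, -0.355, 0.054]] [438.0, 252.5] 0.66
box_slot [{'point': [362.1, 246.0], 'confidence': 0.8}]
side [[0.965, 0.172, -0.196, 0.466], [-0.26, 0.645, -0.718, -0.643], [0.003, 0.745, 0.668, 0.656], [0.0, 0.0, 0.0, 1.0]] 387.24300185137446 [-0.07407491  0.      
[... 807 characters left out ...]
01,  8.20890110e+01,  6.18242476e-04,
        6.76877348e+01, -1.02270468e+01]), 'qvel': array([ 0.06394016,  0.04871335,  0.02814019, -0.02844202, -0.08039178,
        0.01382591]), 'tau': array([-1.71815454e-04, -4.40007627e+01, -1.76979375e+01,  6.33613416e-02,
        5.04699955e-02, -4.27519993e-06]), 'position': array([0.2252681 , 0.5829629 , 0.22254586]), 'tcp_rot': array([[-9.32756066e-01,  3.60508143e-01, -6.77175352e-06],
       [ 3.60508143e-01,  9.32756066e-01,  8.07066300e-06],
       [ 9.22593390e-06,  5.08668758e-06, -1.00000000e+00]]), 'force': array([ 0.30446028,  0.74868577, -0.16864422]), 'moment': array([0.04558914, 0.04018196, 0.00120223]), 'opening': 0.9966961178009838}
```

View pictures.

```bash
python3 - <<'E'
import cv2
a=cv2.imread("pics/top0.png")[140:300,150:470]; cv2.imwrite("pics/top0c.png",cv2.resize(a,None,fx=2.5,fy=2.5))
a=cv2.imread("pics/side0.png")[100:400,200:440]; cv2.imwrite("pics/side0c.png",cv2.resize(a,None,fx=2,fy=2))
E
```

```text
(no output)
```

View pics/top0c.png

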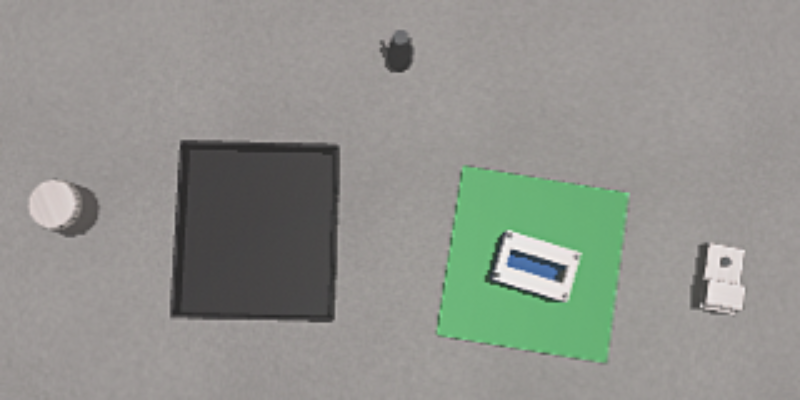

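View pics/side0c.png

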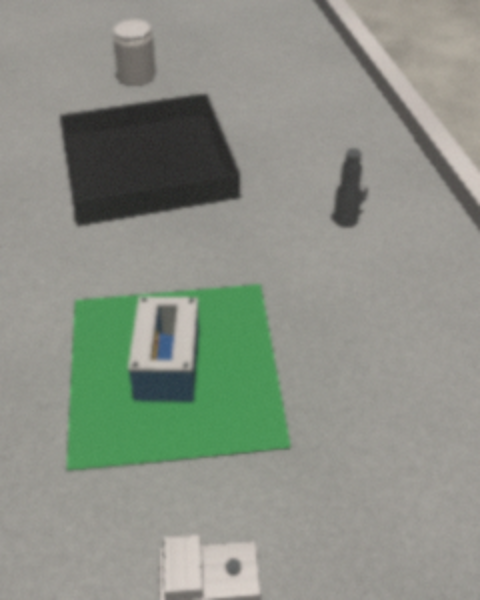

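```bash
python3 - <<'E'
from h import *
for n,thr in(("top",150),("side",150)):
    c=vision.capture(n); P=cloud(c)
    for t in("box_mid","mat","tray"):
        m=models.masks_of(n,t)[0]["mask"]
        if t=="box_mid":
            k=cv2.dilate(m.astype(np.uint8),np.ones((3,3)))>0
            k&=(c["img"].min(2)>120); z=.058
            cnt=max(cv2.findContours(k.astype(np.uint8),0,1)[0],key=cv2.contourArea).reshape(-1,2)
            k2=np.zeros_like(k,np.uint8);cv2.fillPoly(k2,[cnt],1); k=k2>0
        else: k=m; z=.004 if t=="mat" else .04
        ys,xs=np.nonzero(k)
        pts=np.array([atz(c,(x,y),z)[:2] for x,y in zip(xs,ys)],np.float32)
        print(n,t,cv2.minAreaRect(pts*1000), pts.mean(0))
    for t in("mat","tray","box_slot","box_mid"):
        l=models.landmark_of(n,t)
        if l: print(t,atz(c,l[0]["point"],{"box_slot":.058,"box_mid":.031}.get(t,0)))
E
```

```text
top box_mid ((517.1145629882812, -155.35093688964844), (91.76946258544922, 61.44114685058594), 74.35316467285156) [ 0.5171847  -0.15577991]
top mat ((522.4920654296875, -160.92376708984375), (211.21961975097656, 210.48281860351562), 81.67935180664062) [ 0.52169365 -0.16041048]
top tray ((553.41796875, 177.19717407226562), (195.12046813964844, 210.65692138671875), 89.83367156982422) [0.55173033 0.17648984]
mat [ 0.52075483 -0.15735795  0.        ]
tray [0.55533656 0.17725062 0.        ]
box_slot [ 0.5079344 -0.1518369  0.058    ]
box_mid [ 0.51087569 -0.1541902   0.031     ]
side box_mid ((517.0120239257812, -155.23106384277344), (91.26872253417969, 61.80904006958008), 74.00880432128906) [ 0.5163492  -0.15709826]
side mat ((521.5032958984375, -161.41351318359375), (211.6538848876953, 210.15480041503906), 81.91717529296875) [ 0.5196154  -0.17983483]
side tray ((552.0069580078125, 156.32696533203125), (209.7589874267578, 238.47857666015625), 0.2162291258573532) [0.5498383 0.1463886]
mat [ 0.52343763 -0.15489397  0.        ]
tray [0.54865791 0.186347   0.        ]
box_slot [ 0.51645814 -0.15643134  0.058     ]
box_mid [ 0.51551343 -0.16004849  0.031     ]
```

```bash
cat > p.py <<'E'
import numpy as np, json, sys
from scipy.spatial.transform import Rotation as Ro, Slerp
from rig import status
def rot(heady,t,roll=0):
    # tool y heading (deg), tilt t about tool y ; roll about box long axis u applied in world (box crosswise)
    h=np.radians(heady); y=np.array([np.cos(h),np.sin(h),0]); z=np.array([0,0,-1.]); x=np.cross(y,z)
    R=np.stack([x,y,z],1)@Ro.from_euler('y',t,degrees=True).as_matrix()
    return Ro.from_rotvec(np.radians(roll)*x).as_matrix()@R
def tcpG(G,R): return np.array(G)+.019*R[:,2]
def u_of(heady): return np.array([np.cos(np.radians(heady+90)),np.sin(np.radians(heady+90)),0])
def plan(wps,hand,start=None,tsh=1.0,trot=1.0):
    """wps: list of (pos_fn) each (pos,R,n) ; rows"""
    s=status.read_state(); p,R=(s["position"],s["tcp_rot"]) if start is None else start
    p=np.array(p,float);R=np.array(R,float); rows=[]
    for w in wps:
        fn,n=w
        p0,R0=p.copy(),R.copy()
        for i in range(1,n+1):
            pt,Rt=fn(i/n,p0,R0)
            d=np.round(R.T@(pt-p)/.025,2); r=np.round(np.degrees(Ro.from_matrix(R.T@Rt).as_rotvec())/10,2)
            if abs(d).max()>1 or np.linalg.norm(r)>1.0: print("!! too big",d,r)
            p=p+R@d*.025; R=R@Ro.from_rotvec(np.radians(r*10)).as_matrix()
            rows.append([*d.tolist(),*r.tolist(),hand])
    for i in range(0,len(rows),12): print(json.dumps(rows[i:i+12]).replace(" ","").replace("-0.0,","0,").replace("0.0,","0,"))
    print("end",p.round(4),R.round(3).tolist()); return p,R
def lin(pt,Rt):
    def f(s,p0,R0):
        sl=Slerp([0,1],Ro.from_matrix(np.stack([R0,Rt]))); return p0+(np.array(pt)-p0)*s, sl(s).as_matrix()
    return f
def st():
    s=status.read_state(); print(round(s["time_s"],2),s["joint_positions"].round(1),s["position"].round(4),"F",s["force"].round(1),"op",round(s["opening"],3)); print(s["tcp_rot"].round(3).tolist())
E
python3 - <<'E'
from p import *
R0=rot(-15.8,0)
plan([(lin([.42,.15,.24],rot(25,0)),22),(lin([.52,-.08,.22],rot(-15.8,0)),12)],-1)
E
```

```text
[[-0.61,-0.61,-0.03,0,0,0.2,-1],[-0.64,-0.58,-0.03,0,0,0.2,-1],[-0.65,-0.56,-0.04,0,0,0.2,-1],[-0.68,-0.54,-0.03,0,0,0.2,-1],[-0.69,-0.52,-0.03,0,0,0.2,-1],[-0.71,-0.49,-0.03,0,0,0.2,-1],[-0.73,-0.46,-0.03,0,0,0.2,-1],[-0.74,-0.44,-0.03,0,0,0.2,-1],[-0.76,-0.42,-0.04,0,0,0.19,-1],[-0.77,-0.39,-0.03,0,0,0.2,-1],[-0.78,-0.36,-0.03,0,0,0.2,-1],[-0.8,-0.33,-0.03,0,0,0.2,-1]]
[[-0.8,-0.31,-0.03,0,0,0.2,-1],[-0.82,-0.28,-0.03,0,0,0.2,-1],[-0.83,-0.24,-0.04,0,0,0.2,-1],[-0.83,-0.22,-0.03,0,0,0.2,-1],[-0.85,-0.19,-0.03,0,0,0.2,-1],[-0.84,-0.17,-0.03,0,0,0.2,-1],[-0.86,-0.13,-0.03,0,0,0.2,-1],[-0.85,-0.1,-0.03,0,0,0.2,-1],[-0.86,-0.07,-0.04,0,0,0.2,-1],[-0.87,-0.04,-0.03,0,0,0.2,-1],[-0.84,-0.02,0.07,0,0,0.34,-1],[-0.83,0.03,0.06,0,0,0.34,-1]]
[[-0.83,0.07,0.07,0,0,0.34,-1],[-0.83,0.13,0.07,0,0,0.34,-1],[-0.82,0.18,0.06,0,0,0.34,-1],[-0.8,0.22,0.07,0,0,0.34,-1],[-0.79,0.27,0.07,0,0,0.34,-1],[-0.77,0.32,0.07,0,0,0.34,-1],[-0.76,0.36,0.06,0,0,0.34,-1],[-0.73,0.41,0.07,0,0,0.34,-1],[-0.7,0.45,0.07,0,0,0.34,-1],[-0.68,0.49,0.06,0,0,0.34,-1]]
end [ 0.5201 -0.08    0.2201] [[0.273, 0.962, -0.0], [0.962, -0.273, -0.0], [-0.0, -0.0, -1.0]]
```

Emit:
send_rows --pt "-0.9 -0.12 0 0 0 0.25 -1" --pt "-0.9 -0.12 0 0 0 0.25 -1" --pt "-0.9 -0.12 0 0 0 0.25 -1" --pt "-0.9 -0.12 0 0 0 0.25 -1" --pt "-0.9 -0.12 0 0 0 0.25 -1" --pt "-0.9 -0.12 0 0 0 0.25 -1" --pt "-0.9 -0.12 0 0 0 0.25 -1" --pt "-0.9 -0.12 0 0 0 0.25 -1" --pt "-0.9 -0.12 0 0 0 0.25 -1" --pt "-0.9 -0.12 0 0 0 0.25 -1" --pt "-0.9 -0.12 0 0 0 0.25 -1" --pt "-0.9 -0.12 0 0 0 0.25 -1"

```text
time_s: 3.7
position: [0.4251, 0.3995, 0.2226]
tcp_rot: [[-0.625, 0.781, 0.0], [0.781, 0.625, -0.0], [-0.0, 0.0, -1.0]]
force: [0.8, -0.3, 0.3]
opening: 1.0
```

Emit:
send_rows --pt "-0.9 -0.12 0 0 0 0.25 -1" --pt "-0.9 -0.12 0 0 0 0.25 -1" --pt "-0.9 -0.12 0 0 0 0.25 -1" --pt "-0.9 -0.12 0 0 0 0.25 -1" --pt "-0.9 -0.12 0 0 0 0.25 -1" --pt "-0.9 -0.12 0 0 0 0.25 -1" --pt "-0.9 -0.12 0 0 0 0.25 -1" --pt "-0.9 -0.12 0 0 0 0.25 -1" --pt "-0.9 -0.12 0 0 0 0.25 -1" --pt "-0.9 -0.12 0 0 0 0.25 -1" --pt "-0.9 -0.12 0 0 0 0.25 -1" --pt "-0.9 -0.12 0 0 0 0.25 -1"

```text
time_s: 5.2
position: [0.5053, 0.1424, 0.2227]
tcp_rot: [[-0.15, 0.989, 0.0], [0.989, 0.15, -0.0], [-0.0, 0.0, -1.0]]
force: [0.3, 0.2, -0.8]
opening: 0.998
```

```bash
python3 - <<'E'
from p import *
st()
# grasp1: G in box plane coords (10,30)
h=-15.8;u=u_of(h);B=np.array([.517,-.155,.004])
R=rot(h,-45); G=B+10e-3*u+np.array([0,0,.030])
Tg=tcpG(G,R); Tp=Tg-.11*R[:,2]
print(Tp,Tg)
plan([(lin(Tp,R),14),(lin(Tg,R),8)],-1)
E
```

```text
5.2 [ 3.5 22.5 96.4 -0.  61.1 -5.1] [0.5053 0.1424 0.2227] F [ 0.3  0.2 -0.8] op 0.998
[[-0.15, 0.989, 0.0], [0.989, 0.15, -0.0], [-0.0, 0.0, -1.0]]
[ 0.53724314 -0.08346225  0.09834672] [ 0.51606471 -0.15830525  0.02056497]
[[-0.65,-0.01,0.36,0.07,-0.32,0.17,-1],[-0.63,0.02,0.39,0.07,-0.31,0.16,-1],[-0.61,0.04,0.42,0.07,-0.32,0.17,-1],[-0.58,0.06,0.46,0.06,-0.32,0.16,-1],[-0.56,0.08,0.49,0.07,-0.31,0.17,-1],[-0.52,0.11,0.51,0.07,-0.32,0.16,-1],[-0.49,0.12,0.54,0.07,-0.31,0.17,-1],[-0.46,0.15,0.57,0.07,-0.32,0.16,-1],[-0.42,0.17,0.59,0.07,-0.32,0.17,-1],[-0.38,0.18,0.61,0.07,-0.31,0.16,-1],[-0.34,0.2,0.63,0.07,-0.32,0.17,-1],[-0.3,0.22,0.64,0.06,-0.32,0.17,-1]]
[[-0.26,0.24,0.65,0.07,-0.31,0.16,-1],[-0.21,0.25,0.67,0.07,-0.32,0.17,-1],[0,0,0.55,0,0,0,-1],[0,0,0.55,0,0,0,-1],[0,0,0.55,0,0,0,-1],[0,0,0.55,0,0,0,-1],[0,0,0.55,0,0,0,-1],[0,0,0.55,0,0,0,-1],[0,0,0.55,0,0,0,-1],[0,0,0.55,0,0,0,-1]]
end [ 0.5162 -0.1583  0.0205] [[0.193, 0.962, -0.192], [0.68, -0.272, -0.68], [-0.707, 0.001, -0.707]]
```

Emit:
send_rows --pt "-0.65 0 0.35 0.07 -0.32 0.17 -1" --pt "-0.63 0.02 0.39 0.07 -0.31 0.16 -1" --pt "-0.6 0.04 0.42 0.07 -0.32 0.17 -1" --pt "-0.58 0.06 0.46 0.06 -0.32 0.16 -1" --pt "-0.56 0.08 0.49 0.07 -0.31 0.17 -1" --pt "-0.52 0.1 0.51 0.07 -0.32 0.16 -1" --pt "-0.5 0.12 0.54 0.07 -0.31 0.17 -1" --pt "-0.46 0.15 0.57 0.07 -0.32 0.16 -1" --pt "-0.42 0.17 0.59 0.07 -0.32 0.17 -1" --pt "-0.38 0.18 0.6 0.07 -0.31 0.16 -1" --pt "-0.34 0.2 0.6 0.07 -0.32 0.17 -1" --pt "-0.3 0.22 0.6 0.06 -0.32 0.17 -1"

```text
time_s: 6.7
position: [0.5334, -0.0497, 0.1177]
tcp_rot: [[0.156, 0.977, -0.149], [0.764, -0.214, -0.608], [-0.626, -0.019, -0.78]]
force: [-0.2, -0.2, -0.6]
opening: 1.001
```

```bash
python3 - <<'E'
from p import *
st()
h=-15.8;u=u_of(h);B=np.array([.517,-.155,.004])
R=rot(h,-45); G=B+10e-3*u+np.array([0,0,.030])
Tg=tcpG(G,R); Tp=Tg-.10*R[:,2]
plan([(lin(Tp,R),4),(lin(Tg,R),7)],-1)
E
```

```text
6.7 [  2.5  41.5  93.8 -41.8  64.5  39.8] [ 0.5334 -0.0497  0.1177] F [-0.2 -0.2 -0.6] op 1.001
[[0.156, 0.977, -0.149], [0.764, -0.214, -0.608], [-0.626, -0.019, -0.78]]
[[-0.14,0.11,0.45,0.04,-0.16,0.08,-1],[-0.13,0.12,0.45,0.03,-0.15,0.08,-1],[-0.11,0.12,0.46,0.04,-0.16,0.08,-1],[-0.1,0.12,0.46,0.04,-0.15,0.09,-1],[0,0,0.57,0,0,0,-1],[0,0,0.57,0,0,0,-1],[0,0,0.57,0,0,0,-1],[0,0,0.57,0,0,0,-1],[0,0,0.58,0,0,0,-1],[0,0,0.57,0,0,0,-1],[0,0,0.57,0,0,0,-1]]
end [ 0.516  -0.1582  0.0205] [[0.193, 0.962, -0.193], [0.68, -0.273, -0.68], [-0.707, 0.0, -0.707]]
```

Emit:
send_rows --pt "-0.14 0.11 0.45 0.04 -0.16 0.08 -1" --pt "-0.13 0.12 0.45 0.03 -0.15 0.08 -1" --pt "-0.11 0.12 0.46 0.04 -0.16 0.08 -1" --pt "-0.1 0.12 0.46 0.04 -0.15 0.09 -1" --pt "0 0 0.57 0 0 0 -1" --pt "0 0 0.57 0 0 0 -1" --pt "0 0 0.57 0 0 0 -1" --pt "0 0 0.57 0 0 0 -1" --pt "0 0 0.57 0 0 0 -1" --pt "0 0 0.57 0 0 0 -1" --pt "0 0 0.57 0 0 0 -1"

```text
time_s: 8.07
position: [0.516, -0.157, 0.02]
tcp_rot: [[0.191, 0.963, -0.191], [0.682, -0.27, -0.68], [-0.706, -0.001, -0.708]]
force: [-0.3, 0.6, 0.2]
opening: 1.001
```

```bash
python3 - <<'E'
from p import *; from h import *
st(); c=cap("side","pics/g1.png"); a=c["img"][150:350,200:460,::-1]; cv2.imwrite("pics/g1.png",cv2.resize(a,None,fx=2.5,fy=2.5))
E
```

```text
8.07 [ -6.1  52.5  97.2 -56.6  56.5  53.3] [ 0.516 -0.157  0.02 ] F [-0.3  0.6  0.2] op 1.001
[[0.191, 0.963, -0.191], [0.682, -0.27, -0.68], [-0.706, -0.001, -0.708]]
```

View pics/g1.png

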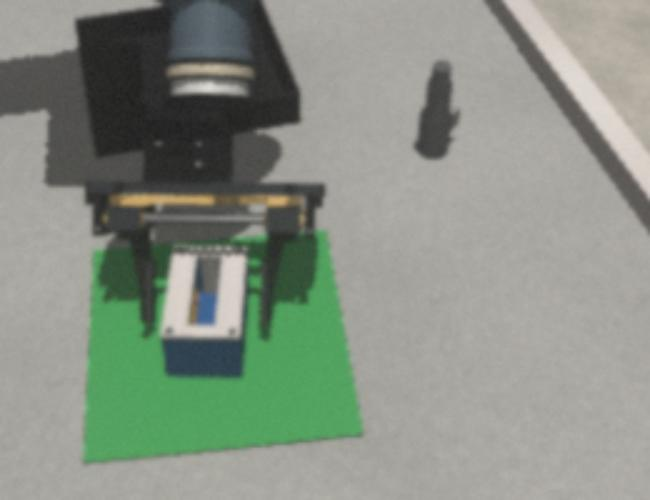

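Emit:
send_rows --pt "0 0 0 0 0 0 1" --pt "0 0 0 0 0 0 1" --pt "0 0 0 0 0 0 1" --pt "0 0 0 0 0 0 1" --pt "0 0 0 0 0 0 1" --pt "0 0 0 0 0 0 1"

```text
time_s: 8.88
position: [0.5168, -0.1561, 0.021]
tcp_rot: [[0.191, 0.963, -0.19], [0.682, -0.269, -0.68], [-0.706, 0.0, -0.709]]
force: [0.4, 2.3, 2.8]
opening: 0.683
```

```bash
python3 - <<'E'
from p import *
st()
# lift G by 40mm -> z .074, rotate tilt to +40 with G fixed, moving to mat near middle
h=-15.8; u=u_of(h)
s=status.read_state(); R0=s["tcp_rot"]; G0=s["position"]-.019*R0[:,2]; print(G0)
def seg(G1,t1,h1,t0,h0):
    def f(q,p0,R):
        g0=p0-.019*R[:,2]; t=t0+(t1-t0)*q; hh=h0+(h1-h0)*q
        Rt=rot(hh,t); return tcpG(g0+(np.array(G1)-g0)*q,Rt),Rt
    return f
Gup=G0+[0,0,.045]
print("joint t+45 standing G height: .004+.045+.010=.059")
plan([(seg(Gup,-45,h,-45,h),4),(seg([.522,-.165,.09],42,h,-45,h),14)],1)
E
```

```text
8.88 [ -6.   52.4  97.1 -56.5  56.6  53.2] [ 0.5168 -0.1561  0.021 ] F [0.4 2.3 2.8] op 0.683
[[0.191, 0.963, -0.19], [0.682, -0.269, -0.68], [-0.706, 0.0, -0.709]]
[ 0.52042413 -0.14318515  0.0344389 ]
joint t+45 standing G height: .004+.045+.010=.059
[[-0.32,0,-0.32,0.01,-0.01,0.01,1],[-0.32,0,-0.32,0,0,0,1],[-0.32,0,-0.32,0,0,0,1],[-0.31,0,-0.31,0,0,0,1],[0.02,0.02,0.02,0,0.62,0,1],[0.02,0.02,0,0,0.62,0,1],[0.01,0.02,0.01,0,0.62,0,1],[0.02,0.02,-0.01,0,0.62,0,1],[0.02,0.03,-0.01,0,0.63,0,1],[0.01,0.02,-0.02,0,0.62,0,1],[0.02,0.02,-0.03,0,0.62,0,1],[0.03,0.02,-0.03,0,0.62,0,1]]
[[0.02,0.02,-0.04,0,0.62,0,1],[0.03,0.02,-0.05,0,0.62,0,1],[0.04,0.02,-0.05,0,0.62,0,1],[0.04,0.02,-0.05,0,0.63,0,1],[0.05,0.03,-0.06,0,0.62,0,1],[0.05,0.02,-0.07,0,0.62,0,1]]
end [ 0.5255 -0.1528  0.0759] [[0.202, 0.962, 0.182], [0.715, -0.271, 0.644], [0.669, 0.0, -0.743]]
```

Emit:
send_rows --pt "-0.32 0 -0.32 0 0 0 1" --pt "-0.32 0 -0.32 0 0 0 1" --pt "-0.32 0 -0.32 0 0 0 1" --pt "-0.32 0 -0.32 0 0 0 1" --pt "0.02 0.02 0.02 0 0.62 0 1" --pt "0.02 0.02 0 0 0.62 0 1" --pt "0.01 0.02 0.01 0 0.62 0 1" --pt "0.02 0.02 -0.01 0 0.62 0 1" --pt "0.02 0.02 -0.01 0 0.62 0 1" --pt "0.02 0.02 -0.02 0 0.62 0 1" --pt "0.02 0.02 -0.03 0 0.62 0 1" --pt "0.03 0.02 -0.03 0 0.62 0 1"

```text
time_s: 10.38
position: [0.5203, -0.1539, 0.0673]
tcp_rot: [[0.268, 0.963, 0.021], [0.96, -0.268, 0.083], [0.085, -0.002, -0.996]]
force: [-0.2, -0.1, -3.6]
opening: 0.687
```

Emit:
send_rows --pt "0.02 0.02 -0.04 0 0.62 0 1" --pt "0.03 0.02 -0.05 0 0.62 0 1" --pt "0.04 0.02 -0.05 0 0.62 0 1" --pt "0.04 0.02 -0.05 0 0.62 0 1" --pt "0.05 0.02 -0.06 0 0.62 0 1"

```text
time_s: 11.0
position: [0.5236, -0.153, 0.0745]
tcp_rot: [[0.217, 0.963, 0.157], [0.781, -0.268, 0.564], [0.585, 0.0, -0.811]]
force: [-0.1, -0.5, -2.2]
opening: 0.687
```

```bash
python3 - <<'E'
from p import *; from h import *
st(); c=cap("side","pics/g1.png"); a=c["img"][150:350,200:460,::-1]; cv2.imwrite("pics/g2.png",cv2.resize(a,None,fx=2.5,fy=2.5))
E
```

```text
11.0 [-45.5  43.8  97.1  34.5  63.5 -52.4] [ 0.5236 -0.153   0.0745] F [-0.1 -0.5 -2.2] op 0.687
[[0.217, 0.963, 0.157], [0.781, -0.268, 0.564], [0.585, 0.0, -0.811]]
```

View pics/g2.png

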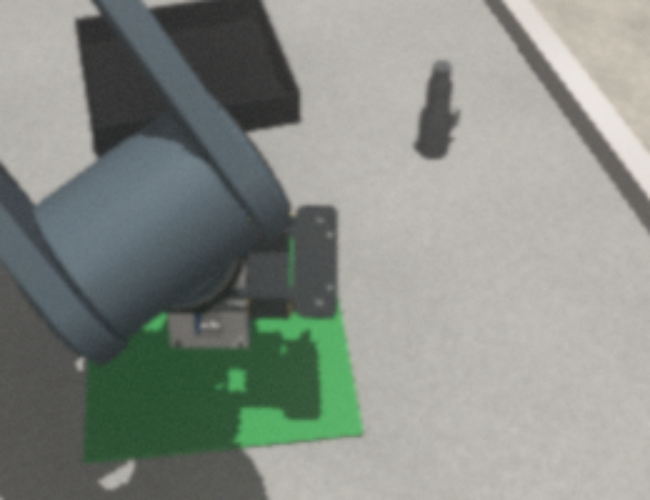

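```bash
cat >> p.py <<'E'
def seg(G1,t1,h1,t0,h0,r1=0,r0=0):
    def f(q,p0,R):
        g0=p0-.019*R[:,2]; t=t0+(t1-t0)*q; hh=h0+(h1-h0)*q
        Rt=rot(hh,t,r0+(r1-r0)*q); return tcpG(g0+(np.array(G1)-g0)*q,Rt),Rt
    return f
E
python3 - <<'E'
from p import *
h=-15.6
plan([(seg([.521,-.166,.065],44.3,h,35.8,h),6),(seg([.521,-.166,.0625],44.3,h,44.3,h),2)],1)
E
```

```text
[[-0.07,0,0.13,0.01,0.13,-0.01,1],[-0.08,0.01,0.12,0,0.14,0,1],[-0.08,0,0.13,0,0.15,0,1],[-0.08,0,0.12,0,0.14,0,1],[-0.08,0.01,0.11,0,0.14,0,1],[-0.09,0,0.12,0,0.14,0,1],[-0.03,0,0.04,0,0,0,1],[-0.04,0,0.03,0,0,0,1]]
end [ 0.5245 -0.1532  0.0489] [[0.193, 0.963, 0.187], [0.689, -0.268, 0.673], [0.698, -0.001, -0.716]]
```

Emit:
send_rows --pt "-0.07 0 0.13 0 0.13 0 1" --pt "-0.08 0 0.12 0 0.14 0 1" --pt "-0.08 0 0.13 0 0.15 0 1" --pt "-0.08 0 0.12 0 0.14 0 1" --pt "-0.08 0 0.11 0 0.14 0 1" --pt "-0.09 0 0.12 0 0.14 0 1" --pt "-0.03 0 0.04 0 0 0 1" --pt "-0.04 0 0.03 0 0 0 1"

```text
time_s: 12.05
position: [0.5245, -0.1505, 0.0494]
tcp_rot: [[0.195, 0.963, 0.187], [0.691, -0.27, 0.67], [0.696, -0.001, -0.718]]
force: [-0.7, -0.7, -3.3]
opening: 0.688
```

Emit:
send_rows --pt "0 0 0 0 0 0 1" --pt "-0.02 0 0.02 0 0 0 1"

```text
time_s: 12.3
position: [0.5247, -0.1505, 0.049]
tcp_rot: [[0.194, 0.963, 0.187], [0.692, -0.27, 0.67], [0.696, -0.001, -0.718]]
force: [0.4, 0.5, -2.8]
opening: 0.688
```

```bash
python3 - <<'E'
from p import *
st(); s=status.read_state(); print(s["position"]-.019*s["tcp_rot"][:,2])
E
```

```text
12.3 [-48.1  49.6  95.8  39.3  67.8 -58.7] [ 0.5247 -0.1505  0.049 ] F [ 0.4  0.5 -2.8] op 0.688
[[0.194, 0.963, 0.187], [0.692, -0.27, 0.67], [0.696, -0.001, -0.718]]
[ 0.5211152  -0.16321979  0.0626595 ]
```

Emit:
send_rows --pt "-0.02 0 0.02 0 0 0 1" --pt "0 0 0 0 0 0 1"

```text
time_s: 12.55
position: [0.5247, -0.1506, 0.0485]
tcp_rot: [[0.194, 0.963, 0.187], [0.691, -0.27, 0.67], [0.696, -0.001, -0.718]]
force: [-0.5, -0.7, -0.7]
opening: 0.688
```

Emit:
send_rows --pt "-0.02 0 0.02 0 0.05 0 1" --pt "0 0 0 0 0 0 1"

```text
time_s: 12.8
position: [0.5246, -0.1509, 0.0483]
tcp_rot: [[0.192, 0.963, 0.19], [0.685, -0.27, 0.677], [0.703, -0.0, -0.711]]
force: [-2.3, -3.5, 6.2]
opening: 0.685
```

Emit:
send_rows --pt "0 0 0 0 0 0 -1" --pt "0 0 0 0 0 0 -1" --pt "0 0 0 0 0 0 -1" --pt "0 0 0 0 0 0 -1" --pt "0 0 -0.3 0 0 0 -1" --pt "0 0 -0.5 0 0 0 -1" --pt "0 0 -0.7 0 0 0 -1" --pt "0 0 -0.8 0 0 0 -1" --pt "0 0 -0.8 0 0 0 -1" --pt "0 0 -0.8 0 0 0 -1" --pt "0 0 -0.8 0 0 0 -1" --pt "0 0 -0.8 0 0 0 -1"

```text
time_s: 14.3
position: [0.4982, -0.2451, 0.1467]
tcp_rot: [[0.193, 0.963, 0.19], [0.686, -0.271, 0.675], [0.701, -0.0, -0.713]]
force: [0.2, -0.1, 0.2]
opening: 1.001
```

```bash
python3 - <<'E'
from p import *; from h import *
st()
for n in("side","top"):
    c=cap(n,"pics/x.png"); a=c["img"][150:350,200:460,::-1]; cv2.imwrite(f"pics/g3{n}.png",cv2.resize(a,None,fx=2.5,fy=2.5))
    m=models.masks_of(n,"box_mid"); P=cloud(c)
    if m:
        q=P[m[0]["mask"]];q=q[~np.isnan(q[:,0])]; print(n,m[0]["confidence"],m[0]["extent"],np.percentile(q,[2,50,98],axis=0).round(3).tolist())
        k=q[(q[:,2]>.085)&(q[:,2]<.105)]; print(len(k)); 
        if len(k)>8: print(cv2.minAreaRect((k[:,:2]*1000).astype(np.float32)),k.mean(0))
E
```

```text
14.3 [-55.9  42.7  88.1  32.7  82.9 -54.3] [ 0.4982 -0.2451  0.1467] F [ 0.2 -0.1  0.2] op 1.001
[[0.193, 0.963, 0.19], [0.686, -0.271, 0.675], [0.701, -0.0, -0.713]]
side 0.67 [272.8, 244.6, 301.2, 280.1] [[0.503, -0.196, 0.002], [0.535, -0.154, 0.094], [0.558, -0.055, 0.097]]
335
((525.9148559570312, -153.59495544433594), (35.96460723876953, 54.50186538696289), 76.68920135498047) [ 0.53039045 -0.15252524  0.09424808]
top 0.59 [353.8, 232.2, 382.0, 260.2] [[0.488, -0.191, 0.012], [0.521, -0.157, 0.094], [0.553, -0.129, 0.098]]
419
((521.1038818359375, -161.73507690429688), (54.57114791870117, 60.062774658203125), 74.46018981933594) [ 0.52106237 -0.16123333  0.09402895]
```

View pics/g3side.png

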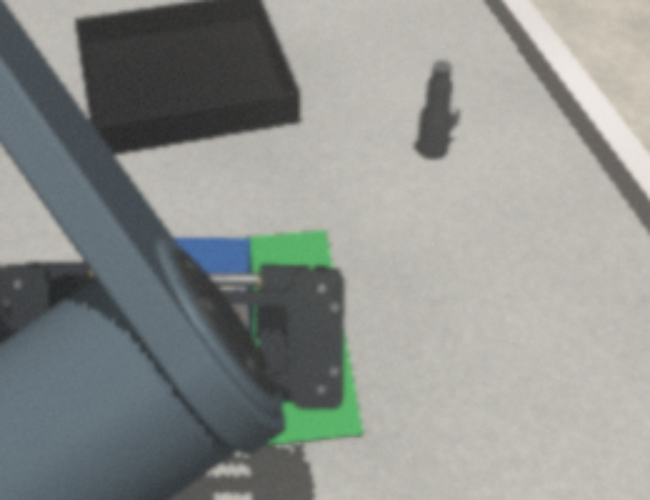

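View pics/g3top.png

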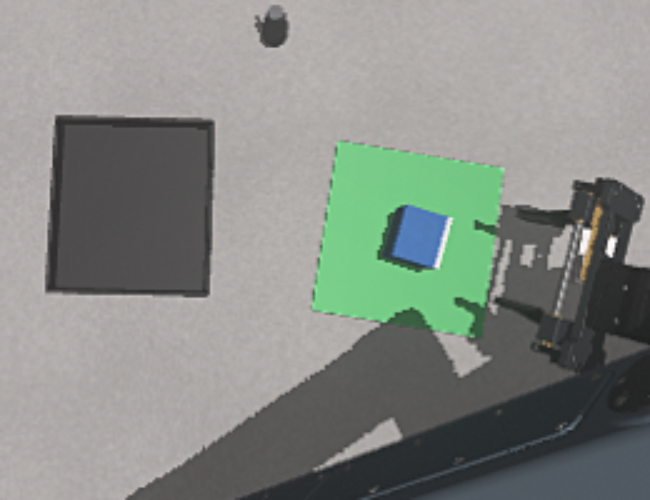

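```bash
python3 - <<'E'
from p import *
h=-15.6;u=u_of(h);B=np.array([.521,-.162,.004])
R=rot(h,-45); G=B+3e-3*u+np.array([0,0,.0575])
Tg=tcpG(G,R); Tp=Tg-.10*R[:,2]
plan([(lin([.521,-.165,.19],rot(h,0)),8),(lin(Tp,R),8),(lin(Tg,R),8)],-1)
E
```

```text
[[0.45,0,0.13,0,-0.56,0,-1],[0.46,0,0.09,0,-0.55,0,-1],[0.46,0,0.04,0,-0.56,0,-1],[0.47,0.01,0,0,-0.56,-0.01,-1],[0.46,0,-0.05,0,-0.55,0,-1],[0.46,0,-0.1,0,-0.56,0,-1],[0.45,0,-0.13,0,-0.56,0,-1],[0.43,0.01,-0.18,0,-0.56,0,-1],[0.32,0,0.36,0,-0.56,0,-1],[0.34,-0.01,0.32,0,-0.56,0,-1],[0.38,0,0.29,0,-0.57,0,-1],[0.41,-0.01,0.24,0,-0.56,0,-1]]
[[0.43,0,0.21,0,-0.56,0,-1],[0.44,-0.01,0.17,0,-0.56,0,-1],[0.46,0,0.12,0,-0.56,0,-1],[0.47,-0.01,0.07,0,-0.57,0,-1],[0,0,0.5,0,0,0,-1],[0,0,0.5,0,0,0,-1],[0,0,0.5,0,0,0,-1],[0,0,0.5,0,0,0,-1],[0,0,0.5,0,0,0,-1],[0,0,0.5,0,0,0,-1],[0,0,0.5,0,0,0,-1],[0.01,0,0.5,0,0,0,-1]]
end [ 0.5182 -0.172   0.048 ] [[0.191, 0.963, -0.19], [0.68, -0.269, -0.682], [-0.708, 0.0, -0.707]]
```

Emit:
send_rows --pt "0.45 0 0.13 0 -0.56 0 -1" --pt "0.46 0 0.09 0 -0.55 0 -1" --pt "0.46 0 0.04 0 -0.56 0 -1" --pt "0.47 0 0 0 -0.56 0 -1" --pt "0.46 0 -0.05 0 -0.55 0 -1" --pt "0.46 0 -0.1 0 -0.56 0 -1" --pt "0.45 0 -0.13 0 -0.56 0 -1" --pt "0.43 0 -0.18 0 -0.56 0 -1" --pt "0.32 0 0.36 0 -0.56 0 -1" --pt "0.34 0 0.32 0 -0.56 0 -1" --pt "0.38 0 0.29 0 -0.57 0 -1" --pt "0.41 0 0.24 0 -0.56 0 -1"

```text
time_s: 16.0
position: [0.5286, -0.1328, 0.1534]
tcp_rot: [[0.248, 0.963, -0.106], [0.889, -0.269, -0.371], [-0.386, -0.002, -0.923]]
force: [0.0, -0.6, 0.4]
opening: 1.004
```

Emit:
send_rows --pt "0.43 0 0.21 0 -0.56 0 -1" --pt "0.44 0 0.17 0 -0.56 0 -1" --pt "0.46 0 0.12 0 -0.56 0 -1" --pt "0.47 0 0.07 0 -0.57 0 -1" --pt "0 0 0 0 0 0 -1"

```text
time_s: 16.62
position: [0.5366, -0.1015, 0.116]
tcp_rot: [[0.184, 0.964, -0.193], [0.683, -0.267, -0.68], [-0.707, -0.007, -0.707]]
force: [0.6, 0.6, -0.2]
opening: 0.997
```

```bash
python3 - <<'E'
from p import *
from h import *
st()
h=-15.6;u=u_of(h);B=np.array([.521,-.162,.004])
R=rot(h,-45); G=B+3e-3*u+np.array([0,0,.0575])
Tg=tcpG(G,R)
plan([(lin(Tg,R),9)],-1)
c=cap("side","pics/x.png"); a=c["img"][150:350,200:460,::-1]; cv2.imwrite(f"pics/g4.png",cv2.resize(a,None,fx=2.5,fy=2.5))
E
```

```text
16.62 [ -0.4  44.2  92.6 -47.7  67.2  43.8] [ 0.5366 -0.1015  0.116 ] F [ 0.6  0.6 -0.2] op 0.997
[[0.184, 0.964, -0.193], [0.683, -0.267, -0.68], [-0.707, -0.007, -0.707]]
[[-0.02,0.01,0.44,0,0,0,-1],[-0.01,0,0.45,0,0,0.01,-1],[-0.02,0.01,0.44,-0.01,0,0,-1],[-0.01,0.01,0.44,0,0,0.01,-1],[-0.02,0,0.44,0,0,0,-1],[-0.01,0.01,0.45,0,0,0,-1],[-0.02,0,0.44,0,0,0.01,-1],[-0.02,0.01,0.44,-0.01,0,0,-1],[-0.01,0.01,0.44,0,0,0.01,-1]]
end [ 0.5183 -0.172   0.0481] [[0.191, 0.963, -0.19], [0.681, -0.269, -0.681], [-0.707, 0.001, -0.707]]
```

View pics/g4.png

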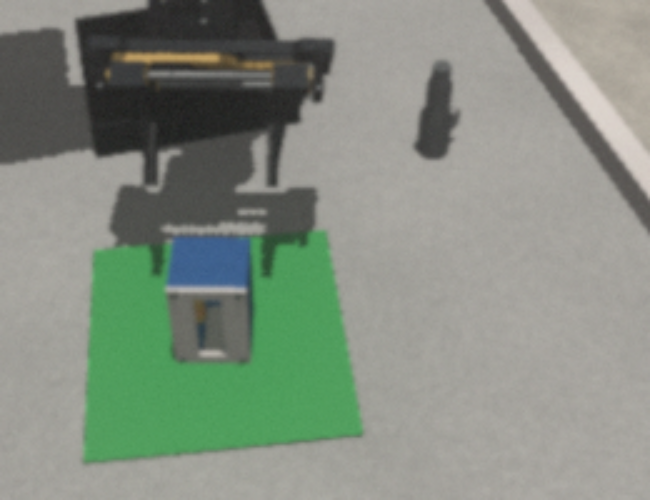

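Emit:
send_rows --pt "-0.02 0 0.44 0 0 0 -1" --pt "-0.01 0 0.45 0 0 0.01 -1" --pt "-0.02 0.01 0.44 0 0 0 -1" --pt "-0.01 0.01 0.44 0 0 0.01 -1" --pt "-0.02 0 0.44 0 0 0 -1" --pt "-0.01 0.01 0.45 0 0 0 -1" --pt "-0.02 0 0.44 0 0 0 -1" --pt "-0.02 0.01 0.44 0 0 0 -1" --pt "-0.01 0.01 0.44 0 0 0.01 -1" --pt "0 0 0 0 0 0 -1"

```text
time_s: 17.92
position: [0.5186, -0.1745, 0.0499]
tcp_rot: [[0.195, 0.962, -0.193], [0.68, -0.274, -0.68], [-0.707, 0.001, -0.707]]
force: [-0.7, 1.3, -0.1]
opening: 0.998
```

Emit:
send_rows --pt "0 0 0 0 0 0 1" --pt "0 0 0 0 0 0 1" --pt "0 0 0 0 0 0 1" --pt "0 0 0 0 0 0 1" --pt "0 0 0 0 0 0 1"

```text
time_s: 18.55
position: [0.519, -0.1737, 0.0508]
tcp_rot: [[0.195, 0.962, -0.192], [0.679, -0.274, -0.681], [-0.707, 0.002, -0.707]]
force: [-1.5, 2.0, 2.9]
opening: 0.688
```

```bash
python3 - <<'E'
from p import *
st()
s=status.read_state(); R0=s["tcp_rot"]; G0=s["position"]-.019*R0[:,2]; print(G0, (G0-[.521,-.162,.049])@u_of(-15.6))
h=-15.6
print("lift, back-tilt 8deg")
# tool y heading at tray: 0 => box long along tray y (u=+Y). 
p,R=plan([(seg(G0+[0,0,.05],-53,h,-45,h),6),(seg([.5535,.177,.13],-53,0,-53,h),16)],1)
E
```

```text
18.55 [ -7.7  49.5  97.  -56.   57.7  49.9] [ 0.519  -0.1737  0.0508] F [-1.5  2.   2.9] op 0.688
[[0.195, 0.962, -0.192], [0.679, -0.274, -0.681], [-0.707, 0.002, -0.707]]
[ 0.52262263 -0.16076201  0.06427107] 0.001628746381203854
lift, back-tilt 8deg
[[-0.25,0,-0.24,-0.01,-0.13,-0.03,1],[-0.26,0,-0.23,0,-0.13,0,1],[-0.27,0,-0.22,0,-0.14,0,1],[-0.27,0,-0.22,0,-0.13,0,1],[-0.27,0,-0.21,0,-0.13,0,1],[-0.28,0,-0.21,0,-0.14,0,1],[0.47,-0.14,-0.69,-0.08,0,-0.06,1],[0.47,-0.13,-0.69,-0.08,0,-0.06,1],[0.48,-0.11,-0.7,-0.07,0,-0.06,1],[0.47,-0.1,-0.69,-0.08,0,-0.05,1],[0.48,-0.09,-0.7,-0.08,0,-0.06,1],[0.47,-0.07,-0.7,-0.08,0,-0.06,1]]
[[0.48,-0.06,-0.7,-0.08,0,-0.06,1],[0.48,-0.04,-0.69,-0.07,0,-0.06,1],[0.48,-0.03,-0.71,-0.08,0,-0.06,1],[0.47,-0.01,-0.7,-0.08,0,-0.06,1],[0.48,0,-0.7,-0.08,0,-0.06,1],[0.48,0.02,-0.7,-0.08,0,-0.05,1],[0.48,0.03,-0.7,-0.07,0,-0.06,1],[0.48,0.04,-0.7,-0.08,0,-0.06,1],[0.48,0.06,-0.7,-0.08,0,-0.06,1],[0.47,0.07,-0.7,-0.08,0,-0.06,1]]
end [0.5534 0.1618 0.1187] [[-0.0, 1.0, 0.0], [0.602, 0.001, -0.799], [-0.799, 0.0, -0.602]]
```

```bash
python3 - <<'E'
from p import *
s=status.read_state(); R0=s["tcp_rot"]; G0=s["position"]-.019*R0[:,2]
h=-15.9
g1=G0+[0,0,.055]; g2=np.array([.5535,.175,.135])
def ramp(f,n=0):
    return lambda q,p0,R: f((q*q*(3-2*q)*.5+.5*q) if 0 else q-0.9*np.sin(2*np.pi*q)/(2*np.pi),p0,R)
p,R=plan([(seg(g1,-53,h,-45,h),6),(ramp(seg(g2,-53,10,-53,h)),30)],1)
E
```

```text
[[-0.28,0,-0.26,0.01,-0.13,-0.01,1],[-0.28,0,-0.25,0,-0.13,0,1],[-0.29,0,-0.25,0,-0.14,0,1],[-0.29,0,-0.24,0,-0.13,0,1],[-0.3,0,-0.24,0,-0.13,0,1],[-0.31,0,-0.22,0,-0.14,0,1],[0.03,-0.01,-0.04,-0.01,0,0,1],[0.03,-0.01,-0.05,-0.01,0,-0.01,1],[0.06,-0.01,-0.08,-0.01,0,-0.01,1],[0.08,-0.03,-0.13,-0.03,0,-0.02,1],[0.12,-0.03,-0.17,-0.03,0,-0.03,1],[0.16,-0.04,-0.23,-0.04,0,-0.03,1]]
[[0.2,-0.05,-0.3,-0.06,0,-0.04,1],[0.25,-0.06,-0.37,-0.07,0,-0.05,1],[0.3,-0.06,-0.44,-0.08,0,-0.06,1],[0.35,-0.05,-0.5,-0.09,0,-0.08,1],[0.38,-0.05,-0.57,-0.11,0,-0.07,1],[0.42,-0.04,-0.62,-0.11,0,-0.09,1],[0.45,-0.01,-0.66,-0.13,0,-0.09,1],[0.47,0,-0.69,-0.12,0,-0.1,1],[0.49,0.03,-0.7,-0.13,0,-0.1,1],[0.48,0.05,-0.7,-0.13,0,-0.1,1],[0.46,0.07,-0.69,-0.13,0,-0.09,1],[0.45,0.09,-0.66,-0.13,0,-0.1,1]]
[[0.42,0.11,-0.62,-0.11,0,-0.08,1],[0.39,0.12,-0.56,-0.11,0,-0.08,1],[0.34,0.12,-0.5,-0.09,0,-0.07,1],[0.29,0.11,-0.43,-0.08,0,-0.06,1],[0.25,0.1,-0.37,-0.07,0,-0.06,1],[0.2,0.09,-0.29,-0.06,0,-0.04,1],[0.16,0.07,-0.23,-0.04,0,-0.03,1],[0.11,0.06,-0.17,-0.03,0,-0.03,1],[0.09,0.04,-0.12,-0.03,0,-0.01,1],[0.05,0.03,-0.08,-0.01,0,-0.01,1],[0.04,0.02,-0.05,-0.01,0,-0.01,1],[0.02,0.01,-0.04,-0.01,0,-0.01,1]]
end [0.5561 0.16   0.1236] [[-0.105, 0.985, 0.139], [0.592, 0.174, -0.787], [-0.799, -0.0, -0.602]]
```

Emit:
send_rows --pt "-0.28 0 -0.26 0 -0.13 0 1" --pt "-0.28 0 -0.25 0 -0.13 0 1" --pt "-0.29 0 -0.25 0 -0.14 0 1" --pt "-0.29 0 -0.24 0 -0.13 0 1" --pt "-0.3 0 -0.24 0 -0.13 0 1" --pt "-0.31 0 -0.22 0 -0.14 0 1" --pt "0.03 -0.01 -0.04 -0.01 0 0 1" --pt "0.03 -0.01 -0.05 -0.01 0 -0.01 1" --pt "0.06 -0.01 -0.08 -0.01 0 -0.01 1" --pt "0.08 -0.03 -0.13 -0.03 0 -0.02 1" --pt "0.12 -0.03 -0.17 -0.03 0 -0.03 1" --pt "0.16 -0.04 -0.23 -0.04 0 -0.03 1"

```text
time_s: 20.05
position: [0.5211, -0.154, 0.1085]
tcp_rot: [[0.15, 0.969, -0.195], [0.583, -0.245, -0.775], [-0.799, 0.002, -0.602]]
force: [0.1, 0.0, -3.0]
opening: 0.689
```

```bash
python3 -c "
from p import *
st()"
```

```text
20.05 [ -2.8  47.2  95.8 -58.1  67.3  50.4] [ 0.5211 -0.154   0.1085] F [ 0.1  0.  -3. ] op 0.689
[[0.15, 0.969, -0.195], [0.583, -0.245, -0.775], [-0.799, 0.002, -0.602]]
```

Held and lifted; carry on to the tray.

Emit:
send_rows --pt "0.2 -0.05 -0.3 -0.06 0 -0.04 1" --pt "0.25 -0.06 -0.37 -0.07 0 -0.05 1" --pt "0.3 -0.06 -0.44 -0.08 0 -0.06 1" --pt "0.35 -0.05 -0.5 -0.09 0 -0.08 1" --pt "0.38 -0.05 -0.57 -0.11 0 -0.07 1" --pt "0.42 -0.04 -0.62 -0.11 0 -0.09 1" --pt "0.45 0 -0.66 -0.13 0 -0.09 1" --pt "0.47 0 -0.69 -0.12 0 -0.1 1" --pt "0.49 0.03 -0.7 -0.13 0 -0.1 1" --pt "0.48 0.05 -0.7 -0.13 0 -0.1 1" --pt "0.46 0.07 -0.69 -0.13 0 -0.09 1" --pt "0.45 0.09 -0.66 -0.13 0 -0.1 1"

```text
time_s: 21.55
position: [0.5446, 0.0549, 0.1184]
tcp_rot: [[-0.019, 0.999, 0.03], [0.601, 0.035, -0.799], [-0.799, 0.003, -0.601]]
force: [-0.4, -0.9, -2.5]
opening: 0.689
```

Emit:
send_rows --pt "0.42 0.11 -0.62 -0.11 0 -0.08 1" --pt "0.39 0.12 -0.56 -0.11 0 -0.08 1" --pt "0.34 0.12 -0.5 -0.09 0 -0.07 1" --pt "0.29 0.11 -0.43 -0.08 0 -0.06 1" --pt "0.25 0.1 -0.37 -0.07 0 -0.06 1" --pt "0.2 0.09 -0.3 -0.06 0 -0.04 1" --pt "0.16 0.07 -0.23 -0.04 0 -0.03 1" --pt "0.11 0.06 -0.17 -0.03 0 -0.03 1" --pt "0.09 0.04 -0.12 -0.03 0 -0.01 1" --pt "0.05 0.03 -0.08 0 0 0 1" --pt "0.04 0.02 -0.05 0 0 0 1"

```text
time_s: 22.92
position: [0.5564, 0.1588, 0.1232]
tcp_rot: [[-0.098, 0.986, 0.136], [0.593, 0.167, -0.788], [-0.799, 0.003, -0.601]]
force: [-0.3, 0.5, -3.8]
opening: 0.688
```

```bash
python3 - <<'E'
from p import *
from h import *
st()
# low over tray, slot-down: bottom z ~.035 -> G z=.035+.029
G=np.array([.5535-0,.177,.085]); 
# box centre is at +u*(.015) from G when slot down
h=10; u=u_of(h); Gf=np.array([.5535,.177,.0])-.015*u; Gf[2]=.066
Gm=Gf.copy(); Gm[2]=.095
p,R=plan([(seg(Gm,0,h,-53,9.6),8),(seg(Gf,45,h,0,h),8)],1)
c=cap("side","pics/x.png"); a=c["img"][80:350,160:440,::-1]; cv2.imwrite(f"pics/g5.png",cv2.resize(a,None,fx=2,fy=2))
E
```

```text
22.93 [ 28.   48.7  85.6 -51.5  76.1  45.8] [0.5564 0.1588 0.1232] F [-0.3  0.5 -3.8] op 0.688
[[-0.098, 0.986, 0.136], [0.593, 0.167, -0.788], [-0.799, 0.003, -0.601]]
[[0.21,0,0.16,0.01,0.67,-0.02,1],[0.19,0,0.18,0,0.66,0,1],[0.17,0,0.18,-0.01,0.67,-0.01,1],[0.15,0.01,0.19,0,0.66,0,1],[0.12,0,0.2,0,0.66,0,1],[0.1,0,0.2,0,0.66,-0.01,1],[0.08,0,0.2,0,0.67,0,1],[0.05,0,0.2,0,0.66,-0.01,1],[0.07,0,0.14,0,0.56,0,1],[0.06,0,0.14,0,0.56,0,1],[0.05,0,0.14,0,0.57,0,1],[0.03,0,0.14,0,0.56,0,1]]
[[0.02,0,0.13,0,0.56,0,1],[0.01,0,0.12,0,0.56,0,1],[-0.01,0,0.12,0,0.57,0,1],[-0.02,0,0.11,0,0.56,0,1]]
end [0.5537 0.1755 0.0525] [[-0.122, 0.985, -0.123], [0.696, 0.174, 0.697], [0.707, -0.001, -0.707]]
```

View pics/g5.png

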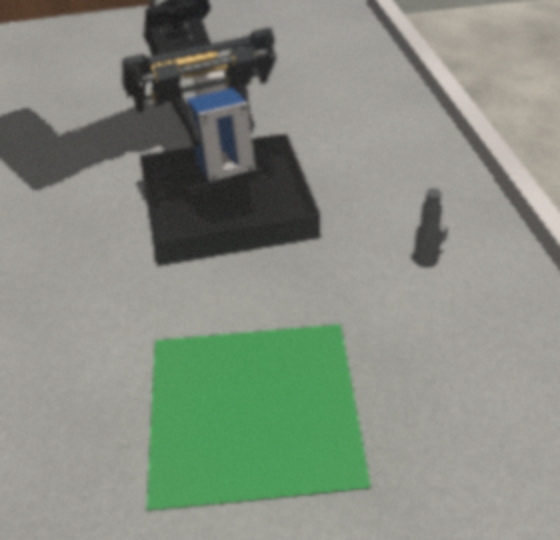

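Emit:
send_rows --pt "0.21 0 0.16 0 0.67 0 1" --pt "0.19 0 0.18 0 0.66 0 1" --pt "0.17 0 0.18 0 0.67 -0.01 1" --pt "0.15 0 0.19 0 0.66 0 1" --pt "0.12 0 0.2 0 0.66 0 1" --pt "0.1 0 0.2 0 0.66 -0.01 1" --pt "0.08 0 0.2 0 0.67 0 1" --pt "0.05 0 0.2 0 0.66 -0.01 1" --pt "0.07 0 0.14 0 0.56 0 1" --pt "0.06 0 0.14 0 0.56 0 1" --pt "0.05 0 0.14 0 0.56 0 1" --pt "0.03 0 0.14 0 0.56 0 1"

```text
time_s: 24.48
position: [0.5542, 0.1688, 0.063]
tcp_rot: [[-0.161, 0.985, -0.066], [0.909, 0.174, 0.378], [0.383, 0.001, -0.924]]
force: [0.0, -0.8, -3.1]
opening: 0.685
```

Emit:
send_rows --pt "0.02 0 0.13 0 0.56 0 1" --pt "0 0 0.12 0 0.56 0 1" --pt "0 0 0.12 0 0.56 0 1" --pt "-0.02 0 0.11 0 0.56 0 1" --pt "0 0 0 0 0 0 1"

```text
time_s: 25.1
position: [0.5535, 0.1736, 0.0509]
tcp_rot: [[-0.121, 0.985, -0.121], [0.7, 0.171, 0.693], [0.704, -0.0, -0.711]]
force: [0.6, 0.9, -3.3]
opening: 0.684
```

```bash
cat >look.py <<'E'
import sys
from p import *
from h import *
st(); n=sys.argv[1]
for k in ("side","top"):
    c=cap(k,"pics/x.png"); a=(c["img"][80:280,190:390] if k=="side" else c["img"][160:300,190:330])[:,:,::-1]; cv2.imwrite(f"pics/{n}{k}.png",cv2.resize(a,(600,600),interpolation=cv2.INTER_CUBIC))
    print(k,[(round(d["confidence"],2),d["extent"]) for d in models.masks_of(k,"plunger_mid")])
E
python3 look.py g6
```

```text
25.1 [-14.5  49.8  95.1  44.7  65.6 -54.8] [0.5535 0.1736 0.0509] F [ 0.6  0.9 -3.3] op 0.684
[[-0.121, 0.985, -0.121], [0.7, 0.171, 0.693], [0.704, -0.0, -0.711]]
side []
top []
```

View pics/g6side.png

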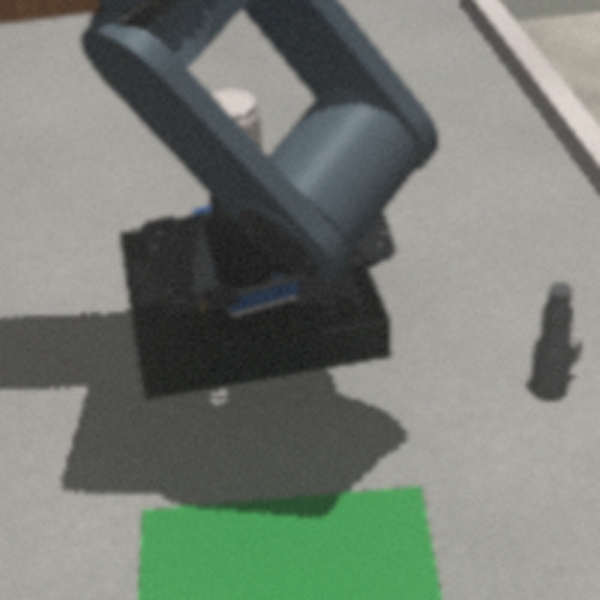

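View pics/g6top.png

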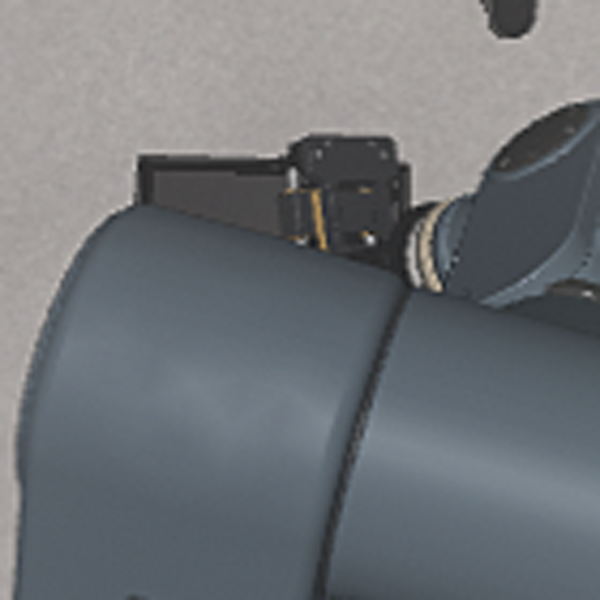

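Emit:
send_rows --pt "0.3 0 -0.3 0.5 0 0.5 1" --pt "0 0 0 0.4 0 0.4 1" --pt "0 0 0 0 -0.6 0 1" --pt "0 0 0 0 0.6 0 1" --pt "0 0 0 0 0.6 0 1" --pt "0 0 0 0 -0.6 0 1" --pt "0 0 0 -0.5 0 -0.5 1" --pt "0 0 0 -0.4 0 -0.4 1" --pt "0 0 0 -0.5 0 -0.5 1" --pt "0 0 0 -0.4 0 -0.4 1" --pt "0 0 0 0 -0.6 0 1" --pt "0 0 0 0 0.6 0 1"

```text
time_s: 26.8
position: [0.5519, 0.1786, 0.0661]
tcp_rot: [[-0.283, 0.959, 0.031], [0.669, 0.174, 0.722], [0.687, 0.225, -0.691]]
force: [-0.1, -0.3, -2.9]
opening: 0.686
```

Emit:
send_rows --pt "0 0 0 0 0.6 0 1" --pt "0 0 0 0 -0.6 0 1" --pt "0 0 0 0.5 0 0.5 1" --pt "0 0 0 0.4 0 0.4 1" --pt "0.4 0 0.4 0 0 0 1" --pt "-0.4 0 -0.4 0 0 0 1" --pt "-0.4 0 -0.4 0 0 0 1" --pt "0.4 0 0.4 0 0 0 1" --pt "0 0.5 0 0 0 0 1" --pt "0 -0.5 0 0 0 0 1" --pt "0 -0.5 0 0 0 0 1" --pt "0 0.5 0 0 0 0 1"

```text
time_s: 28.3
position: [0.5508, 0.1757, 0.0631]
tcp_rot: [[-0.119, 0.985, -0.124], [0.698, 0.172, 0.695], [0.706, -0.003, -0.708]]
force: [0.7, 0.4, -2.5]
opening: 0.69
```

```bash
cat > fz.py <<'E'
from p import *; from h import *
F=[];M=[]
for i in range(8):
    c=vision.capture("side"); s=status.read_state(); F.append(s["force"]); M.append(s["moment"])
print("F",np.mean(F,0).round(2),np.std(F,0).round(2),"M",np.mean(M,0).round(3)); st()
a=c["img"][130:230,220:330][:,:,::-1]; cv2.imwrite("pics/fz%d.png"%int(s["time_s"]*10),cv2.resize(a,(660,600),interpolation=cv2.INTER_CUBIC)); print("pics/fz%d.png"%int(s["time_s"]*10))
E
python3 fz.py
```

```text
F [ 0.45  0.01 -2.55] [1.2  0.42 0.6 ] M [-0.801 -0.107 -0.021]
28.7 [-14.4  48.6  95.1  44.6  66.4 -54. ] [0.5535 0.1755 0.063 ] F [-0.2 -0.1 -2. ] op 0.691
[[-0.123, 0.985, -0.12], [0.698, 0.172, 0.695], [0.705, 0.002, -0.709]]
pics/fz287.png
```

View pics/fz287.png

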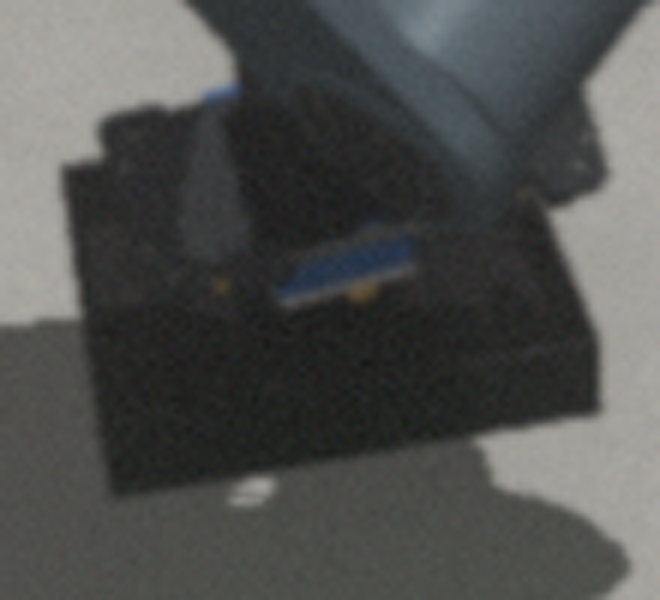

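Emit:
send_rows --pt "0.4 0 -0.4 0 0 0 1" --pt "0.5 0 -0.5 0 0 0 1" --pt "0.5 0 -0.5 0 0 0 1" --pt "0 0 0 0 0 0 1"

```text
time_s: 29.2
position: [0.5545, 0.1754, 0.1146]
tcp_rot: [[-0.126, 0.985, -0.117], [0.699, 0.172, 0.694], [0.704, 0.006, -0.71]]
force: [-0.2, 0.1, -3.0]
opening: 0.69
```

```bash
python3 fz.py; python3 -c "
from h import *
c=vision.capture('side')
for d in models.masks_of('side','plunger_mid'): print(d['confidence'],d['extent'])
for d in models.landmark_of('side','plunger_mid'): print(d['confidence'],d['point'],atz(c,d['point'],.012))"
```

```text
F [ 0.01  0.02 -2.56] [0.67 0.37 0.36] M [-0.806 -0.09  -0.007]
29.6 [-14.4  43.9  94.8  43.2  70.1 -50.2] [0.5532 0.1757 0.1121] F [ 0.6  0.7 -2.5] op 0.686
[[-0.122, 0.985, -0.121], [0.698, 0.172, 0.695], [0.705, 0.001, -0.709]]
pics/fz296.png
0.39 [280.2, 367.4, 329.7, 399.8]
0.54 [273.5, 168.4] [0.56284298 0.22496127 0.012     ]
0.16 [373.9, 191.3] [0.79689345 0.06055244 0.012     ]
```

View pics/fz296.png

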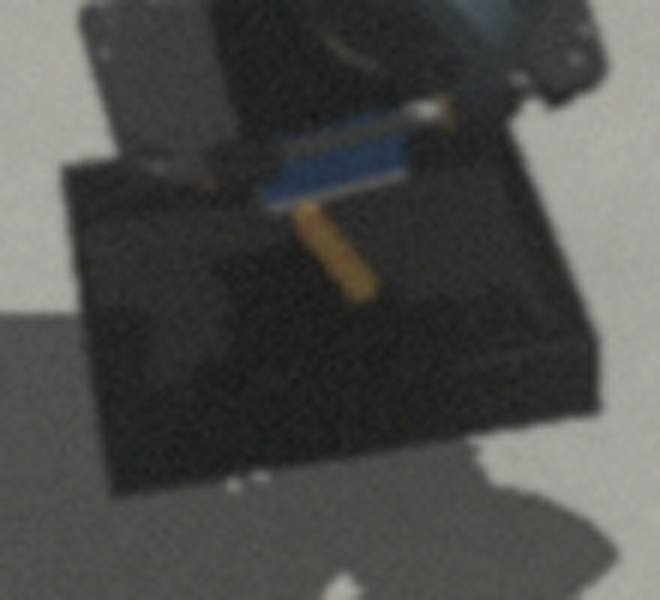

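```bash
python3 -c "
from h import *
c=vision.capture('side')
a=atz(c,(269.7,164.5),.012);b=atz(c,(280.3,179.5),.012);print(a,b,np.linalg.norm(a-b))
P=cloud(c)
print(P[166:180:2,270:281:2,2].round(3))
"
```

```text
[0.55560625 0.24584299 0.012     ] [0.57204767 0.17116402 0.012     ] 0.07646743855201611
[[0.02  0.019 0.007 0.006 0.004 0.003]
 [0.016 0.019 0.018 0.004 0.005 0.006]
 [0.005 0.015 0.018 0.021 0.006 0.007]
 [0.003 0.01  0.017 0.019 0.02  0.006]
 [0.007 0.007 0.012 0.018 0.02  0.016]
 [0.007 0.004 0.005 0.015 0.018 0.016]
 [0.005 0.004 0.005 0.005 0.013 0.013]]
```

```bash
python3 - <<'E'
from p import *
h=-12; u=u_of(h); C=np.array([.522,-.161,0]); Gd=C-.015*u; Gd[2]=.0375
Gm=Gd.copy(); Gm[2]=.11
plan([(seg(Gm,45,h,45,9.9),17),(seg(Gd,45,h,45,h),6)],1)
E
```

```text
[[-0.57,-0.21,-0.52,-0.09,0.02,0.1,1],[-0.57,-0.19,-0.52,-0.09,0,0.09,1],[-0.58,-0.18,-0.52,-0.09,0,0.09,1],[-0.58,-0.15,-0.53,-0.09,0,0.09,1],[-0.58,-0.14,-0.53,-0.09,0,0.09,1],[-0.58,-0.13,-0.53,-0.09,0,0.09,1],[-0.59,-0.1,-0.53,-0.09,0,0.09,1],[-0.59,-0.09,-0.54,-0.09,0,0.09,1],[-0.59,-0.07,-0.54,-0.09,0,0.09,1],[-0.59,-0.05,-0.54,-0.1,0,0.1,1],[-0.59,-0.03,-0.54,-0.09,0,0.09,1],[-0.59,-0.02,-0.53,-0.09,0,0.09,1]]
[[-0.59,0.01,-0.54,-0.09,0,0.09,1],[-0.59,0.02,-0.54,-0.09,0,0.09,1],[-0.59,0.04,-0.54,-0.09,0,0.09,1],[-0.59,0.05,-0.54,-0.09,0,0.09,1],[-0.6,0.08,-0.54,-0.09,0,0.09,1],[-0.34,0,0.34,0,0,0,1],[-0.34,0,0.34,0,0,0,1],[-0.34,0,0.34,0,0,0,1],[-0.34,0,0.34,0,0,0,1],[-0.35,0,0.35,0,0,0,1],[-0.34,0,0.34,0,0,0,1]]
end [ 0.5217 -0.1625  0.024 ] [[0.146, 0.978, 0.146], [0.691, -0.207, 0.692], [0.708, -0.0, -0.707]]
```

Emit:
send_rows --pt "-0.57 -0.21 -0.52 -0.09 0.02 0.1 1" --pt "-0.57 -0.19 -0.52 -0.09 0 0.09 1" --pt "-0.58 -0.18 -0.52 -0.09 0 0.09 1" --pt "-0.58 -0.15 -0.53 -0.09 0 0.09 1" --pt "-0.58 -0.14 -0.53 -0.09 0 0.09 1" --pt "-0.58 -0.13 -0.53 -0.09 0 0.09 1" --pt "-0.59 -0.1 -0.53 -0.09 0 0.09 1" --pt "-0.59 -0.09 -0.54 -0.09 0 0.09 1" --pt "-0.59 -0.07 -0.54 -0.09 0 0.09 1" --pt "-0.59 -0.05 -0.54 -0.1 0 0.1 1" --pt "-0.59 -0.03 -0.54 -0.09 0 0.09 1" --pt "-0.59 -0.02 -0.53 -0.09 0 0.09 1"

```text
time_s: 31.3
position: [0.531, -0.0642, 0.1013]
tcp_rot: [[0.069, 0.995, 0.07], [0.703, -0.099, 0.704], [0.707, 0.001, -0.707]]
force: [0.9, -0.3, -2.6]
opening: 0.687
```

Emit:
send_rows --pt "-0.59 0 -0.54 -0.09 0 0.09 1" --pt "-0.59 0.02 -0.54 -0.09 0 0.09 1" --pt "-0.59 0.04 -0.54 -0.09 0 0.09 1" --pt "-0.59 0.05 -0.54 -0.09 0 0.09 1" --pt "-0.6 0.08 -0.54 -0.09 0 0.09 1" --pt "-0.3 0 0.3 0 0 0 1" --pt "-0.3 0 0.3 0 0 0 1" --pt "0 0 0 0 0 0 1"

```text
time_s: 32.3
position: [0.521, -0.161, 0.0745]
tcp_rot: [[0.147, 0.979, 0.144], [0.69, -0.206, 0.694], [0.709, -0.002, -0.705]]
force: [0.0, -0.3, -3.0]
opening: 0.687
```

```bash
python3 - <<'E'
from p import *
from h import *
st()
h=-12; u=u_of(h); C=np.array([.522,-.161,0]); Gd=C-.015*u; Gd[2]=.0375
plan([(seg(Gd,45,h,45,h),6)],1)
c=cap("side","pics/x.png"); a=c["img"][170:330,220:380,::-1]; cv2.imwrite(f"pics/g8.png",cv2.resize(a,(600,600)))
E
```

```text
32.3 [-48.6  48.2  92.9  36.3  73.6 -58.2] [ 0.521  -0.161   0.0745] F [ 0.  -0.3 -3. ] op 0.687
[[0.147, 0.979, 0.144], [0.69, -0.206, 0.694], [0.709, -0.002, -0.705]]
[[-0.25,0.01,0.23,-0.02,-0.02,0,1],[-0.24,0.01,0.23,0,0,0,1],[-0.24,0,0.23,0,0,0,1],[-0.25,0.01,0.24,0,0,0,1],[-0.24,0.01,0.23,0,0,0,1],[-0.24,0,0.23,0,0,0,1]]
end [ 0.5217 -0.1624  0.0241] [[0.147, 0.978, 0.147], [0.692, -0.208, 0.691], [0.707, 0.0, -0.708]]
```

View pics/g8.png

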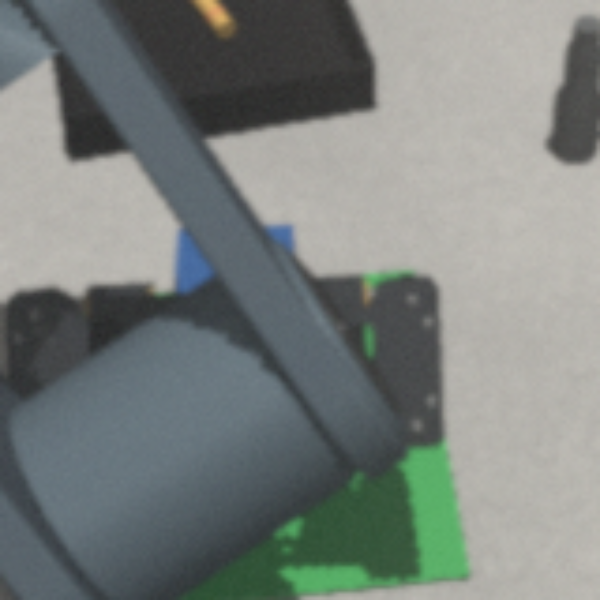

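Plunger lies in the tray (≈(215,15)), box held over the mat. Lower to near contact.

Emit:
send_rows --pt "-0.25 0 0.23 0 0 0 1" --pt "-0.24 0 0.23 0 0 0 1" --pt "-0.24 0 0.23 0 0 0 1" --pt "-0.24 0 0.23 0 0 0 1" --pt "-0.24 0 0.23 0 0 0 1" --pt "-0.2 0 0.2 0 0 0 1" --pt "0 0 0 0 0 0 1"

```text
time_s: 33.22
position: [0.5212, -0.1634, 0.0261]
tcp_rot: [[0.147, 0.978, 0.146], [0.691, -0.207, 0.693], [0.708, -0.001, -0.706]]
force: [0.1, -0.0, -1.8]
opening: 0.686
```

Emit:
send_rows --pt "-0.04 0 0.04 0 0 0 1" --pt "0 0 0 0 0 0 1"

```text
time_s: 33.48
position: [0.5215, -0.1637, 0.0255]
tcp_rot: [[0.146, 0.978, 0.147], [0.692, -0.207, 0.692], [0.707, 0.001, -0.707]]
force: [0.2, -0.6, -2.3]
opening: 0.689
```

Emit:
send_rows --pt "-0.03 0 0.03 0 0 0 1" --pt "0 0 0 0 0 0 1"

```text
time_s: 33.72
position: [0.5215, -0.1636, 0.0243]
tcp_rot: [[0.146, 0.978, 0.147], [0.692, -0.207, 0.692], [0.707, 0.001, -0.707]]
force: [0.6, -0.3, -2.0]
opening: 0.689
```

Emit:
send_rows --pt "-0.03 0 0.03 0 0 0 1" --pt "0 0 0 0 0 0 1"

```text
time_s: 33.98
position: [0.5214, -0.1636, 0.0231]
tcp_rot: [[0.146, 0.978, 0.147], [0.691, -0.207, 0.692], [0.708, 0.0, -0.707]]
force: [0.1, -0.2, -2.7]
opening: 0.686
```

Emit:
send_rows --pt "-0.03 0 0.03 0 0 0 1" --pt "0 0 0 0 0 0 1"

```text
time_s: 34.22
position: [0.5214, -0.1636, 0.022]
tcp_rot: [[0.146, 0.978, 0.147], [0.691, -0.207, 0.692], [0.708, 0.0, -0.707]]
force: [0.2, -0.1, -3.4]
opening: 0.685
```

Emit:
send_rows --pt "-0.02 0 0.02 0 0 0 1" --pt "0 0 0 0 0 0 1"

```text
time_s: 34.48
position: [0.5214, -0.1636, 0.0213]
tcp_rot: [[0.146, 0.978, 0.147], [0.691, -0.207, 0.692], [0.708, 0.0, -0.707]]
force: [-0.5, 0.0, -3.0]
opening: 0.686
```

Emit:
send_rows --pt "-0.03 0 0.03 0 0 0 1" --pt "0 0 0 0 0 0 1"

```text
time_s: 34.72
position: [0.5214, -0.1636, 0.0203]
tcp_rot: [[0.146, 0.978, 0.147], [0.691, -0.207, 0.692], [0.708, 0.0, -0.707]]
force: [-0.5, -0.1, -2.4]
opening: 0.687
```

Emit:
send_rows --pt "-0.02 0 0.02 0 0 0 1" --pt "0 0 0 0 0 0 1"

```text
time_s: 34.98
position: [0.5214, -0.1635, 0.0196]
tcp_rot: [[0.146, 0.978, 0.147], [0.691, -0.207, 0.692], [0.708, 0.0, -0.707]]
force: [0.3, -0.3, -2.9]
opening: 0.685
```

Emit:
send_rows --pt "-0.02 0 0.02 0 0 0 1" --pt "0 0 0 0 0 0 1"

```text
time_s: 35.22
position: [0.5214, -0.1636, 0.0189]
tcp_rot: [[0.146, 0.978, 0.147], [0.691, -0.207, 0.692], [0.708, 0.0, -0.707]]
force: [0.4, 0.2, -1.8]
opening: 0.684
```

Emit:
send_rows --pt "-0.02 0 0.02 0 0 0 1" --pt "0 0 0 0 0 0 1"

```text
time_s: 35.48
position: [0.5215, -0.1636, 0.0184]
tcp_rot: [[0.146, 0.978, 0.147], [0.691, -0.207, 0.692], [0.708, 0.0, -0.707]]
force: [-1.0, -0.5, -1.3]
opening: 0.686
```

Emit:
send_rows --pt "-0.02 0 0.02 0 0 0 1" --pt "0 0 0 0 0 0 1"

```text
time_s: 35.72
position: [0.5215, -0.1636, 0.0184]
tcp_rot: [[0.146, 0.978, 0.147], [0.691, -0.207, 0.693], [0.708, 0.001, -0.706]]
force: [-1.3, -1.7, 5.9]
opening: 0.69
```

Contact. Release and withdraw.

Emit:
send_rows --pt "0 0 0 0 0 0 -1" --pt "0 0 0 0 0 0 -1" --pt "0 0 0 0 0 0 -1" --pt "0 0 0 0 0 0 -1" --pt "0 0 -0.3 0 0 0 -1" --pt "0 0 -0.5 0 0 0 -1" --pt "0 0 -0.7 0 0 0 -1" --pt "0 0 -0.8 0 0 0 -1" --pt "0 0 -0.8 0 0 0 -1" --pt "0 0 -0.8 0 0 0 -1" --pt "0 0 -0.8 0 0 0 -1" --pt "0 0 -0.8 0 0 0 -1"

```text
time_s: 37.22
position: [0.5009, -0.2601, 0.116]
tcp_rot: [[0.146, 0.978, 0.147], [0.692, -0.208, 0.692], [0.707, 0.001, -0.707]]
force: [0.3, -0.2, -0.2]
opening: 1.004
```

Emit:
send_rows --pt "0.4 0 -0.6 0 0 0 -1" --pt "0.4 0 -0.6 0 0 0 -1" --pt "0.4 0 -0.6 0 -0.5 0 -1" --pt "0.4 0 -0.5 0 -0.5 0 -1" --pt "0.4 0 -0.4 0 -0.5 0 -1" --pt "0 0 0 0 0 0 -1"

```text
time_s: 37.98
position: [0.5002, -0.266, 0.2003]
tcp_rot: [[0.176, 0.979, 0.105], [0.849, -0.205, 0.488], [0.499, 0.004, -0.867]]
force: [-0.2, 0.5, -0.2]
opening: 0.997
```

```bash
python3 - <<'E'
from p import *; from h import *
st()
for n in("side","top"):
    c=cap(n,"pics/x.png"); a=c["img"][90:400,190:470,::-1] if n=="side" else c["img"][140:300,150:470,::-1]; cv2.imwrite(f"pics/f{n}.png",cv2.resize(a,None,fx=1.9 if n=="side" else 2.5,fy=1.9 if n=="side" else 2.5))
    P=cloud(c)
    for t in("box_mid","plunger_mid","can_mid","clamp_mid","injector_mid"):
        m=models.masks_of(n,t)
        if m:
            q=P[m[0]["mask"]];q=q[~np.isnan(q[:,0])]; print(n,t,round(m[0]["confidence"],2),np.percentile(q,[2,50,98],axis=0).round(3).tolist())
            if t=="box_mid":
                k=q[(q[:,2]>.05)&(q[:,2]<.066)]; print(len(k),cv2.minAreaRect((k[:,:2]*1000).astype(np.float32)),k.mean(0),k[:,2].std())
E
```

```text
37.98 [-51.8  34.5  85.4  22.9  81.1 -47.9] [ 0.5002 -0.266   0.2003] F [-0.2  0.5 -0.2] op 0.997
[[0.176, 0.979, 0.105], [0.849, -0.205, 0.488], [0.499, 0.004, -0.867]]
side box_mid 0.86 [[0.485, -0.212, 0.007], [0.514, -0.203, 0.049], [0.551, -0.14, 0.06]]
385 ((519.8154296875, -166.3286590576172), (86.05619812011719, 57.04148483276367), 78.79618835449219) [ 0.51725029 -0.19309192  0.05729526] 0.0022105814371582615
side clamp_mid 0.93 [[0.469, -0.411, 0.021], [0.505, -0.388, 0.032], [0.545, -0.359, 0.052]]
side injector_mid 0.94 [[0.758, -0.007, 0.001], [0.769, -0.001, 0.045], [0.792, 0.014, 0.105]]
top box_mid 0.96 [[0.489, -0.207, 0.013], [0.52, -0.16, 0.058], [0.551, -0.116, 0.062]]
617 ((521.226806640625, -162.54855346679688), (90.24117279052734, 59.8848876953125), 78.39249420166016) [ 0.52026926 -0.16252658  0.05815457] 0.002099606206041777
top can_mid 0.83 [[0.546, 0.375, 0.002], [0.572, 0.392, 0.083], [0.601, 0.427, 0.089]]
top clamp_mid 0.59 [[0.471, -0.393, 0.01], [0.51, -0.37, 0.03], [0.543, -0.355, 0.053]]
top injector_mid 0.66 [[0.419, -0.265, -0.0], [0.52, -0.156, 0.004], [0.626, -0.056, 0.009]]
```

View pics/fside.png

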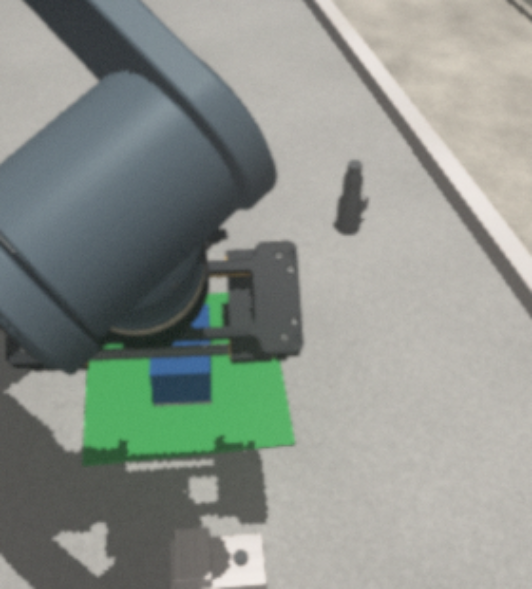

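View pics/ftop.png

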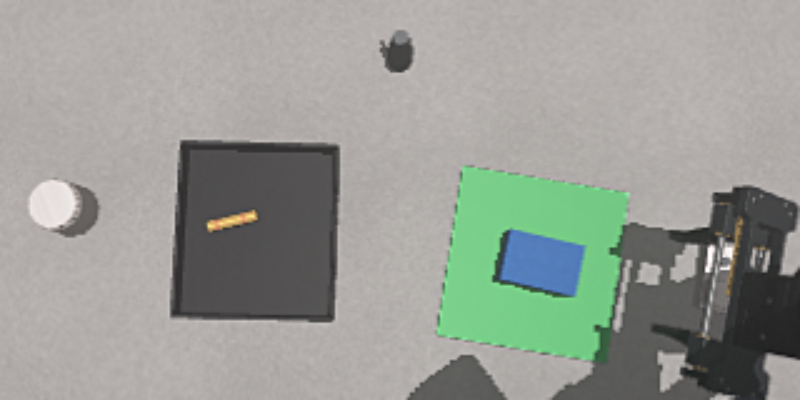

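```bash
python3 -c "
from rig import bot
print(bot.hand_in())"
```

```text
the job is handed in; nothing more can be done
None
```

The plunger is lying in the tray and the box is upside down near the middle of the mat. I handed the job in at about 38 s of the 64 s allowed.

**What I did:** I gripped the box across its width and stood it on one short end on the mat, then let go. I re-gripped it from the opposite side and carried it to the tray with the plate facing slightly up. There I turned it slot-down low over the tray, rocked and shook it until the plunger fell out, and set the box plate-down on the mat.

**Last checks:**
- **Box:** the top camera shows its centre at (0.521, -0.163), about 1.5 mm from the mat's centre. Its top face is level at about 58 mm, as expected for a box lying flat on the mat.
- **Plunger:** both cameras showed it lying on the tray floor after the shake, at about 19 mm height in the depth image. The top picture after release shows it still there.
- **Gripper:** it never came near the plunger, and it was open and clear of everything when I handed in.
- **Injector, can and clamp:** they measured where they started, to within a few millimetres.

**Checks that disagreed or failed:**
- The network missed the plunger in most pictures, so I found it by eye and from the depth image.
- In the last top picture the network reported the mat as the injector; I used the side view for the injector instead.
- The wrist force was too noisy on its own to show the moment the plunger dropped.

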